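# Set a tube rack's slant with a pointer gauge

### The job

Take the pointer gauge from its parking block and stand it upright, fully home, in the slot of the tilting tube rack, then let go of it. Then take the rack by its knob and rock it until the gauge's swinging pointer comes to rest in line with the index peg on its dial, and finish while holding the rack there by the knob. Do not touch the pointer or the index peg, and leave the other things on the bench where they are.

Things in the scene. Friction and masses are not known exactly. Their poses are not given: they have to be found in the camera images.
- gauge: Swinging-pointer angle gauge, loose, about 0.25 kg, both faces alike: upright white dial plate 8 mm thick (x), 76 mm wide (y), z 5 to 85 mm, grip tab on top. Origin: centre of the underside of its foot flange (24 mm x, 80 mm y, 6 mm thick), z up. Below it a tongue 10 mm (x) by 40 mm (y) reaches to z = -22 mm. It starts standing in the parking block.
- tab (a point): Point in the middle of the gauge's aluminium grip tab, 110 mm above the gauge's origin. The tab is 12 mm thick (gauge x), 28 mm wide (y) and spans 83 to 128 mm above the origin: pinch it across x. Pointer and index peg stick out up to 13 mm either side of the mid-plane lower down (below 77 mm): keep fingers off them.
- pointer (a joint): Angle of the pointer (rad), a free damped pendulum pivoted 72 mm above the gauge's origin, turning about the gauge's x axis; 0 points at the foot, positive moves the tip to the gauge's +y. At rest it hangs plumb, so tilting the gauge by an angle about its x changes this by minus that angle. It settles in about 2 s.
- index (a joint): Where the index peg is set (rad), same pivot and sign as pointer, different at every start (0.16 to 0.34). It is stiff and not to be touched. The pointer is on the mark when pointer equals index.
- needle: The pointer: a pair of thin black rods with round bobs, one on each face of the dial, 56 mm long. Origin: its tip, in the gauge's mid-plane, 56 mm from the pivot. Not to be touched.
- peg: The index peg: a black rod 5 mm in diameter, 26 mm long, through the dial along the gauge's x, near the lower edge, its centre 61 mm from the pointer's pivot. Origin: the mark, at the peg in the gauge's mid-plane, 56 mm from the pivot, where the pointer's tip must come to rest. Not to be touched.
- park: Fixed aluminium parking block, 60 x 120 x 36 mm, origin under its centre, with a slot like that of the rack, in which the gauge stands at the start (its slot's 43 mm length along the block's y).
- stand: Fixed grey stand of the tilting tube rack, base 150 (x) x 240 (y) x 12 mm, origin under its centre, two cheeks at x = +-58 mm up to z = 98 mm. The rack hangs between them.
- rack (a joint): Tilt of the rack (rad) about the stand's x axis through pivot; 0 level, positive lifts the handle's end (+y); stops at +-0.45. Springs back to level when let go (1 N m/rad, 1 to 4 N at the handle). White block 96 (x) x 300 (y) x 26 mm centred on the pivot, six capped tubes at its -y end (up to 64 mm above the pivot), the handle at its +y end.
- pivot (a point): Centre of the rack's hinge axis, 85 mm above the bench; its x axis is the hinge axis.
- slot (a point): Centre of the mouth of the rack's slot, on the rack's top face (13 mm above the pivot when level), turning with the rack: slot 13 mm wide (x), 43 mm long (y), 24 mm deep, chamfered. When the gauge is home its origin lies here; it fits either way round.
- knob (a point): The rack's handle, turning with the rack: a black round knob, 26 mm diameter and 24 mm long along the hinge axis, on a thin 12 mm post. Origin: centre of the knob, 132 mm along y and 58 mm up (z) from the pivot when level. Pinch it across its two flat ends (along x); it can turn between the fingers.
- tipbox: Grey box of pipette tips, 80 x 118 x 60 mm, fixed; leave alone.
- bottle: Amber bottle, 64 mm diameter, 125 mm tall; leave alone.
- jar: Small white jar, 48 mm diameter, 50 mm tall; leave alone.
- flask: Small clear bottle, 40 mm diameter, 85 mm tall; leave alone.
- beaker: Glass beaker, 84 mm diameter, 110 mm tall; leave alone.
- pipette: Pipette lying on the bench, 210 mm long, 26 mm wide; leave alone.
There are look-alikes about, which are no part of the job. Leave any blue or purple look-alike of the gauge alone.

How it is judged:
On the way:
1. the gauge stands fully home in the rack's slot and has been let go (horizontal distance between gauge and slot below 0.005 m and distance between gauge and slot below 0.005 m and angle between the z axis of gauge and the z axis of slot, either way round below 0.08 rad and angle between the x axis of gauge and the x axis of slot, either way round below 0.12 rad and contact force between each of the fingers, the arm and gauge below 0.2 N), for 0.2 s.
At the end, for the whole second after the job is handed in: The gauge is home in the rack's slot (within 5 mm, square to it) and not touched by the robot; the pointer's tip is at rest within 3.5 mm of the mark; the rack is still and the fingers are holding its knob (more than 0.8 N) (all of step 1 and distance between needle and peg below 0.0035 m and velocity of joint pointer between -0.15 and 0.15 rad/s and velocity of joint rack between -0.05 and 0.05 rad/s and contact force between the fingers and rack_c17 above 0.8 N); the arm keeps its last pose, push and grip.
It fails at once if the gauge is dropped or tipped over (angle between gauge's own z axis and vertical above 0.8 rad).
It fails at once if the robot touches the index peg or the pointer (contact force between any of the fingers, the arm and needle above 0.5 N or contact force between any of the fingers, the arm and peg above 0.5 N).
It fails at once if a bystander is moved more than 3 cm (distance of any of bottle, jar, flask, beaker, pipette from where it was at the start of the episode above 0.03 m).
It also fails if it takes over 58 s, if anything falls off the work surface, if the arm or the gripper's body presses on something with over 40 N, if the wrist force passes 120 N, or if a joint passes its speed limit or range.

### The arm

A 7-joint arm with a two-finger parallel gripper is mounted at the origin on the work surface. World frame = base frame: x ahead of the robot, y to its left, z up, the work surface at z = 0. Lengths are in m, angles in rad, forces in N, time in s.
With the tool pointing down it reaches from about 0.425 to 0.925 m from the base axis. Payload 6.8 kg.
Tool frame: the origin (TCP) lies on the mounting face of the last link; the fingertips stand 173 mm ahead of it and the grasp point (between the pads) lies 155 mm ahead of it; z points along the fingers, y is the line along which they close (so a half turn about z gives the same grasp; the last joint's range is limited). The gripper opens to 85 mm and grips with 20 to 120 N. Pads are 22 mm wide; open, the fingers measure 114 mm over their backs; the gripper's body (76 mm by 85 mm) begins 54 mm behind the grasp point. The pads swing forward as they close: fully open they stand 13 mm farther back than shut.
Start: joints at [1.169, 0.477, 0.022, 1.555, -0.011, 1.109, -0.083], TCP at [0.195, -0.646, 0.405] pointing down, gripper open.
Joint ranges: [-2.96, 2.96], [-0.34, 2.1], [-1.41, 1.46], [0.24, 2.44], [-1.37, 4.51], [0.17, 1.92], [-2.96, 2.96]. Speed limits (rad/s): [2.39, 2.39, 3.14, 3.14, 3.14, 3.14, 3.14].

### API

Orientations are given as a unit quaternion [w, x, y, z].
In Python, from station import bot gives the robot as it stands. The module is installed in compiled form; this text tells all that it offers.
- The arm moves only by the shell command python3 -m pendant 'ROWS' [FORCE]. ROWS is JSON, a list of rows, each a list of 5 numbers: the finger opening in m, from 0 to 0.0854, then the shift along the tool's x, y, z in m, then the turn about the tool's z in degrees. In form: [[jaw, x, y, z, yaw], ...]. A call has 1 to 12 rows; each row shifts and turns the commanded pose from where the row before left it, along the tool's axes as they then stand; what a row does not reach is not made up. A row lasts 1/12 s, in which the tool goes at most 41.7 mm and 7.16 degrees, less where a joint would pass 70% of its speed; a pose out of reach is approached as far as the arm can. A call with a gripper value outside its range is refused whole. The fingers move at their own pace and stop on an object; FORCE is the grip in N (left out, the last holds). Time passes only in rows, so rows that do not move let the fingers close. It gives the time, the measured TCP pose, the force, the opening and the grip force at its end, in the units of the state.
- bot.get_obs(): the state, without advancing time (a new reading comes with each control period).
- bot.read_camera(name): name is "scene" or "top" or "wrist"; returns (picture, depth): 384x512x3 uint8, blue, green, red; 384x512 float32, m along the optical axis (not along the pixel's ray), 0 where there is no reading.
- bot.camera_model(name): a dict with "intrinsics" (3x3 intrinsics, pixels), "R" (3x3) and "t" (3): a world point X has camera coordinates R X + t. Camera axes: x right, y down, z forward; pixel columns grow to the right and rows downward; lengths in m; the calibration is good to about 2 mm. A picture is of the moment at which its call begins: read the wrist's pose just before it. camera_model takes no time and is no camera call; for the wrist camera it gives the pose at the moment of the call.
- bot.hand_in(): hands the job in; it is judged then, once.
Trained networks look in the newest picture that a camera, given by its name, has taken for a name from the list of things; names that differ only in an ending like _2 or _b are one class to them, and where a whole thing is asked for, a point or a joint stands for the part that bears it (a point fixed in the world has none). Each returns a list of dicts, best first, with "score" (0 to 1); they miss things now and then, are a little off and sometimes report something else, mostly with a low value. They report only what shows in the picture. A call takes as long as a camera call. They do not tell look-alikes from the thing itself.
- bot.boxes_of(name, camera): "at" ([column, row] in pixels, amid what is visible of it).
- bot.trace(name, camera): "mask" (384x512 bool, what is visible of it) and "at" ([column, row] in pixels, amid what is visible of it).
- bot.pinpoint(name, camera): "at" ([column, row] in pixels: a listed point, or the origin of a listed thing).
The state is a dict: "t": time; "q": joint angles; "joint_vel": joint speeds; "joint_torque": joint torques, N m; "eef_pos": TCP position; "tool_rot": TCP orientation; "contact_force": force on the tool from outside, world axes, zero at the start; "torque": the same for the moment, N m; "gripper_width": opening from 0.0 (shut) to 1.0 (fully open); "grasp_force": force on a finger pad.
Only numpy, scipy, OpenCV 4.12 (cv2) and the standard library are available. Lean on these libraries where they do the work, as an engineer would, in place of code of your own. Each camera call takes 0.05 s, during which the arm holds its last target. There are 200 camera calls.

## Working session

There is one attempt and no reset: what is moved stays moved. The work goes in short steps, Python scripts to look and compute and a shell command to move; the robot and the scene stay as the last step left them, time stands still between calls to the robot, and variables do not carry over. Pictures are saved under pics/ and viewed, at most 12 in all, crops included, and the job is handed in when it is done.

```bash
mkdir -p pics; cat > h.py <<'E'
import numpy as np, cv2
from station import bot
from scipy.spatial.transform import Rotation as Rn
def world(cam,u,v,d,M=None):
    M=M or bot.camera_model(cam);K=np.array(M["intrinsics"])
    return np.array(M["R"]).T@(np.linalg.inv(K)@[u,v,1]*d-np.array(M["t"]))
def onplane(cam,u,v,z,M=None):
    M=M or bot.camera_model(cam);K=np.array(M["intrinsics"]);R=np.array(M["R"]);c=-R.T@np.array(M["t"])
    r=R.T@np.linalg.inv(K)@[u,v,1]; return c+r*(z-c[2])/r[2]
def proj(cam,X,M=None):
    M=M or bot.camera_model(cam);p=np.array(M["intrinsics"])@(np.array(M["R"])@X+np.array(M["t"]));return p[:2]/p[2]
E
python3 - <<'E'
from h import *
np.set_printoptions(precision=4,suppress=True)
o=bot.get_obs();print(o["t"],o["eef_pos"],o["tool_rot"])
ims=[]
for c in("scene","top"):
    im,d=bot.read_camera(c);ims.append(im);cv2.imwrite(f"pics/{c}.png",im);np.save(f"pics/{c}.npy",d)
    M=bot.camera_model(c);print(c,-np.array(M["R"]).T@np.array(M["t"]))
    for n in("tab","knob","slot","pivot","park","gauge","stand"):
        for r in bot.pinpoint(n,c)[:3]:
            u,v=r["at"];dd=d[int(np.clip(v,0,383)),int(np.clip(u,0,511))]
            print(n,round(r["score"],2),np.round(r["at"],1),world(c,u,v,dd))
cv2.imwrite("pics/both.png",cv2.resize(np.vstack(ims),None,fx=.78,fy=.78))
E
```

```text
0.0 [ 0.1954 -0.6458  0.4037] [-0.0009  0.9892  0.1464 -0.0002]
scene [ 1.118  -0.3798  1.1674]
tab 0.91 [183.  251.8] [ 1.118  -0.3798  1.1674]
tab 0.84 [124.5 286.3] [ 0.636  -0.4916  0.148 ]
tab 0.58 [218.  185.8] [ 0.479  -0.1248  0.1147]
knob 0.9 [311.8 132.8] [0.4866 0.2303 0.1454]
knob 0.66 [283.5 159.7] [0.4956 0.1133 0.0934]
slot 0.97 [285.4 160.5] [0.4999 0.1182 0.0901]
slot 0.18 [273.2 278.8] [ 0.8075 -0.1378  0.0645]
pivot 0.61 [285.7 161.1] [0.4993 0.1201 0.0846]
park 0.71 [189.  271.5] [ 0.6462 -0.327   0.0385]
gauge 0.75 [186.5 267.1] [ 0.6353 -0.3274  0.0506]
gauge 0.68 [220.9 200.5] [ 0.4803 -0.1239  0.0257]
gauge 0.61 [141.8 294.8] [ 0.6339 -0.4722  0.0374]
stand 0.79 [282.8 178.2] [0.5563 0.0682 0.0961]
top [0.4803 0.0001 1.3443]
tab 0.73 [293.5 207.2] [ 0.4903 -0.1416  0.0049]
tab 0.59 [399.8 165.2] [ 0.6274 -0.4697  0.144 ]
tab 0.48 [355.2 166.1] [ 0.6231 -0.3255  0.1441]
knob 0.55 [176.4 209.1] [0.4799 0.243  0.1576]
slot 0.8 [219.1 201.2] [0.5078 0.1172 0.0716]
pivot 0.66 [217.3 206.1] [0.491  0.1204 0.0989]
park 0.63 [342.1 169.4] [ 0.6196 -0.2995  0.075 ]
gauge 0.7 [343.  169.7] [ 0.6195 -0.3046  0.0661]
gauge 0.63 [391.6 171.9] [ 0.6159 -0.4795  0.0442]
gauge 0.62 [287.5 203.5] [ 0.5025 -0.1163  0.0482]
stand 0.92 [219.  201.7] [0.5061 0.1175 0.0715]
stand 0.38 [217.9 199.3] [0.5134 0.1187 0.1001]
```

View pics/scene.png

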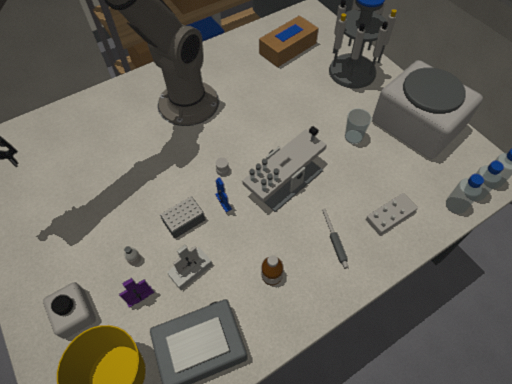

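View pics/top.png

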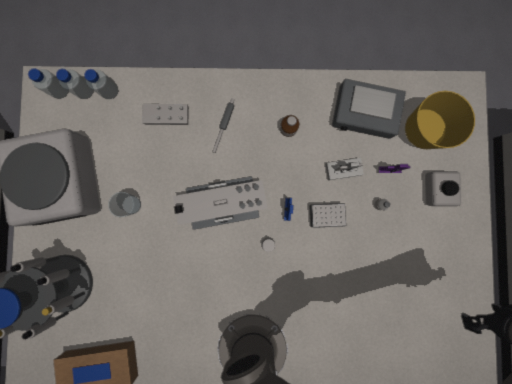

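The white gauge is at scene (187,262) / top (345,168). The look-alikes are purple at scene (136,290) / top (392,168) and blue at scene (222,195) / top (288,207). The rack's knob is at scene (313,131) / top (178,209). I choose the white one and check it in a crop.

```bash
python3 - <<'E'
from h import *
np.set_printoptions(precision=4,suppress=True)
im=cv2.imread("pics/scene.png");t=cv2.imread("pics/top.png")
a=cv2.resize(im[225:300,140:240],None,fx=4,fy=4,interpolation=2);b=cv2.resize(t[130:205,310:410],None,fx=4,fy=4,interpolation=2)
cv2.imwrite("pics/crop1.png",np.hstack([a,b]))
d=np.load("pics/top.npy");M=bot.camera_model("top");K=np.array(M["intrinsics"])
v,u=np.mgrid[0:384,0:512]
P=(np.stack([u,v,np.ones_like(u)],-1)@np.linalg.inv(K).T*d[...,None]-np.array(M["t"]))@np.array(M["R"])
def sel(x0,x1,y0,y1,z0,z1):
    m=(P[...,0]>x0)&(P[...,0]<x1)&(P[...,1]>y0)&(P[...,1]<y1)&(P[...,2]>z0)&(P[...,2]<z1)&(d>0);return P[m]
def rect(Q,n):
    r=cv2.minAreaRect((Q[:,:2]*1000).astype(np.float32));print(n,len(Q),r)
rect(sel(.55,.7,-.4,-.23,.026,.05),"park")
rect(sel(.55,.7,-.4,-.23,.1,.2),"tab"); print(sel(.55,.7,-.4,-.23,.1,.2).mean(0))
rect(sel(.55,.7,-.4,-.23,.055,.2),"dial")
rect(sel(.35,.65,-.05,.3,.075,.11),"rack")
rect(sel(.4,.6,.19,.3,.13,.2),"knob");print(sel(.4,.6,.19,.3,.13,.2).mean(0))
print(sel(.3,.7,-.4,.3,.2,.6).shape)
R=Rn.from_quat(np.roll(bot.get_obs()["tool_rot"],-1)).as_matrix();print(R)
W=bot.camera_model("wrist");c=-np.array(W["R"]).T@np.array(W["t"]);print("wristcam in tool",R.T@(c-bot.get_obs()["eef_pos"]),np.array(W["R"])@R,W["intrinsics"])
E
```

```text
park 460 ((628.2373657226562, -318.03765869140625), (60.406349182128906, 122.13258361816406), 9.083333969116211)
tab 93 ((627.0709838867188, -317.4117431640625), (74.96504974365234, 20.501462936401367), 88.72501373291016)
[ 0.6263 -0.3136  0.1391]
dial 131 ((627.251220703125, -317.406494140625), (74.84214782714844, 20.877988815307617), 88.15520477294922)
rack 2514 ((505.591064453125, 112.47396850585938), (135.35072326660156, 299.60784912109375), 11.142441749572754)
knob 64 ((481.0068054199219, 240.15771484375), (23.713397979736328, 25.09326934814453), 10.951123237609863)
[0.4808 0.239  0.1563]
(0, 3)
[[ 0.9572  0.2896  0.    ]
 [ 0.2896 -0.9572 -0.0001]
 [ 0.      0.0001 -1.    ]]
wristcam in tool [ 0.0646 -0.0008  0.0302] [[-0.0003  1.      0.0005]
 [-0.9659 -0.0001 -0.2591]
 [-0.2591 -0.0006  0.9659]] [[299.0807   0.     257.2288]
 [  0.     299.0807 194.5499]
 [  0.       0.       1.    ]]
```

View pics/crop1.png

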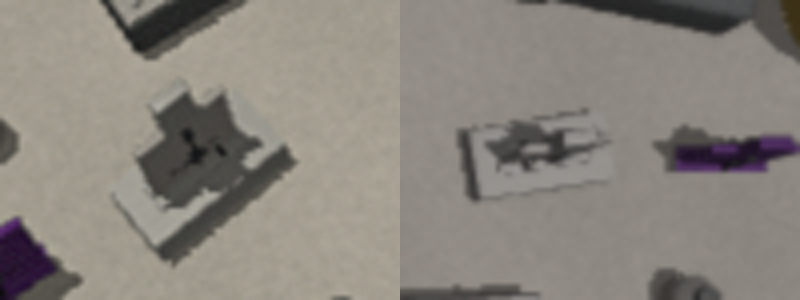

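The crop confirms the choice: a white dial with a black pointer and peg, standing in the aluminium block, with the purple one beside it at right. I'll move to a close viewpoint on the dial's -x side, turned to the grasp yaw.

```bash
python3 -m pendant '[[0.085,0.031,-0.0118,0.007,0],[0.085,0.031,-0.0118,0.007,0],[0.085,0.031,-0.0118,0.007,0],[0.085,0.031,-0.0118,0.007,0],[0.085,0.031,-0.0118,0.007,0],[0.085,0.031,-0.0118,0.007,0],[0.085,0.031,-0.0118,0.007,0],[0.085,0.031,-0.0118,0.007,0],[0.085,0.031,-0.0118,0.007,0],[0.085,0.031,-0.0118,0.007,0],[0.085,0.031,-0.0118,0.007,0],[0.085,0.031,-0.0118,0.007,0]]' 30
python3 -m pendant '[[0.085,0,0,0,-6.83],[0.085,0,0,0,-6.83],[0.085,0,0,0,-6.83],[0.085,0,0,0,-6.83],[0.085,0,0,0,-6.83],[0.085,0,0,0,-6.83],[0.085,0,0,0,-6.83],[0.085,0,0,0,-6.83],[0.085,0,0,0,-6.83],[0.085,0,0,0,-6.83],[0.085,0,0,0,-6.83],[0.085,0,0,0,-6.83]]'
python3 -m pendant '[[0.085,0,0,0,0],[0.085,0,0,0,0],[0.085,0,0,0,0]]'
python3 - <<'E'
from h import *
np.set_printoptions(precision=4,suppress=True)
M=bot.camera_model("wrist");im,d=bot.read_camera("wrist");cv2.imwrite("pics/w1.png",im);np.save("pics/w1.npy",d)
o=bot.get_obs();print(o["t"],o["eef_pos"],o["q"],Rn.from_quat(np.roll(o["tool_rot"],-1)).as_matrix())
K=np.array(M["intrinsics"]);R=np.array(M["R"]);c=-R.T@np.array(M["t"])
a=np.radians(9.1);gx=np.array([np.cos(a),np.sin(a),0]);gy=np.array([-np.sin(a),np.cos(a),0]);g=np.array([.628,-.318,.036])
for n in("needle","peg","tab","gauge"):
    for r in bot.pinpoint(n,"wrist")[:2]:
        ray=R.T@np.linalg.inv(K)@[*r["at"],1];X=c+ray*(gx@(g-c))/(gx@ray)
        print(n,round(r["score"],2),r["at"],X,"gy,z",gy@(X-g),X[2]-.036)
E
```

```text
t: 1.8
eef_pos: [0.5117, -0.4018, 0.3206]
tool_rot: [0.0, 0.989, 0.146, 0.0]
contact_force: [-0.2, -0.3, -0.6]
gripper_width: 0.996
grasp_force: 0.0
t: 2.8
eef_pos: [0.5105, -0.403, 0.3208]
tool_rot: [0.0, 0.649, 0.761, -0.0]
contact_force: [0.3, -1.0, 0.2]
gripper_width: 0.998
grasp_force: 0.0
t: 3.05
eef_pos: [0.5105, -0.403, 0.3207]
tool_rot: [0.0, 0.652, 0.758, -0.0]
contact_force: [-0.2, 0.1, -0.4]
gripper_width: 0.994
grasp_force: 0.0
3.1 [ 0.5105 -0.4029  0.3208] [ 0.8592  0.5523 -0.4004  1.6714  0.2509  0.9688  0.5198] [[-0.1499  0.9887  0.0001]
 [ 0.9887  0.1499 -0.0002]
 [-0.0002  0.0001 -1.    ]]
needle 0.65 [422.0, 113.7] [ 0.628  -0.3178  0.0464] gy,z 0.00020865961806897963 0.010358834264940754
peg 0.63 [427.4, 90.2] [ 0.6252 -0.3007  0.0498] gy,z 0.017485446939884974 0.013771624725329175
tab 0.95 [417.4, 368.6] [ 0.66   -0.5177  0.0899] gy,z -0.2022252513686566 0.05389322438198913
tab 0.24 [228.6, 14.5] [ 0.6993 -0.7634  1.8545] gy,z -0.451061106750383 1.8185356982433074
gauge 0.66 [359.0, 278.0] [ 0.6604 -0.5203 -0.0557] gy,z -0.20486985355053167 -0.09166941441838108
gauge 0.63 [429.7, 89.6] [ 0.6252 -0.3005  0.0529] gy,z 0.017681887920725444 0.01686972723417552
```

View pics/w1.png

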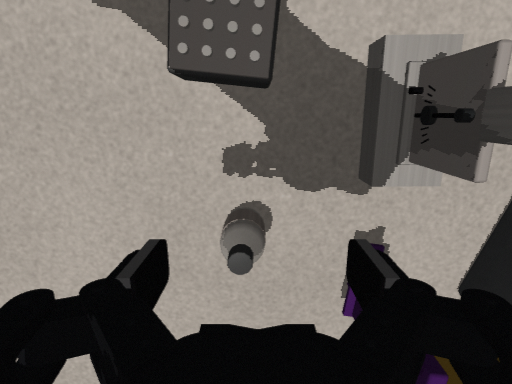

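The wrist view shows the dial at right: pointer tip bob near (429,115), peg at (415,90) towards +y, tab at the right edge. The index comes out at about 0.30 rad. Next I go above the tab.

```bash
python3 -m pendant '[[0.085,0,0,-0.025,0],[0.085,0,0,-0.025,0],[0.085,0.011,0.0215,0,-0.5],[0.085,0.011,0.0215,0,0],[0.085,0.011,0.0215,0,0],[0.085,0.011,0.0215,0,0],[0.085,0.011,0.0215,0,0],[0.085,0.011,0.0215,0,0],[0.085,0,0,0,0],[0.085,0,0,0,0]]'
python3 - <<'E'
from h import *
np.set_printoptions(precision=4,suppress=True)
o=bot.get_obs();M=bot.camera_model("wrist");im,d=bot.read_camera("wrist");cv2.imwrite("pics/w2.png",im)
print(o["t"],o["eef_pos"]);T=Rn.from_quat(np.roll(o["tool_rot"],-1)).as_matrix()
print(T)
K=np.array(M["intrinsics"]);v,u=np.mgrid[0:384,0:512]
P=(np.stack([u,v,np.ones_like(u)],-1)@np.linalg.inv(K).T*d[...,None]-np.array(M["t"]))@np.array(M["R"])
Q=(P-o["eef_pos"])@T
m=(d>0)&(P[...,2]>.14)&(P[...,2]<.172)&(abs(Q[...,0])<.05)&(abs(Q[...,1])<.035)
q=Q[m];print(m.sum(),q.min(0),q.max(0),np.median(q,0));print(cv2.minAreaRect((q[:,:2]*1000).astype(np.float32)))
m2=(d>0)&(P[...,2]>.155)&(P[...,2]<.172)&(abs(Q[...,0])<.05)&(abs(Q[...,1])<.035)
print(m2.sum(),cv2.minAreaRect((Q[m2][:,:2]*1000).astype(np.float32)))
for r in bot.pinpoint("tab","wrist")[:2]:
    print(r["at"],r["score"],(onplane("wrist",*r["at"],.146,M)-o["eef_pos"])@T)
E
```

```text
t: 4.13
eef_pos: [0.6285, -0.3151, 0.3705]
tool_rot: [-0.0, 0.646, 0.763, 0.0]
contact_force: [-0.6, 0.1, -0.6]
gripper_width: 0.996
grasp_force: 0.0
4.1333 [ 0.6285 -0.3151  0.3705]
[[-0.1643  0.9864  0.0003]
 [ 0.9864  0.1643  0.0009]
 [ 0.0008  0.0005 -1.    ]]
940 [-0.0168 -0.0077  0.2036] [0.0109 0.0042 0.2304] [ 0.0004 -0.0017  0.2064]
((-2.960930824279785, -1.6288247108459473), (11.934804916381836, 27.607894897460938), 89.4118881225586)
836 ((-2.967818260192871, -1.706139087677002), (11.572893142700195, 27.65686798095703), 89.94378662109375)
[253.8, 220.0] 0.62 [-0.004  -0.0033  0.2245]
[255.6, 185.0] 0.18 [ 0.0207 -0.002   0.2245]
```

View pics/w2.png

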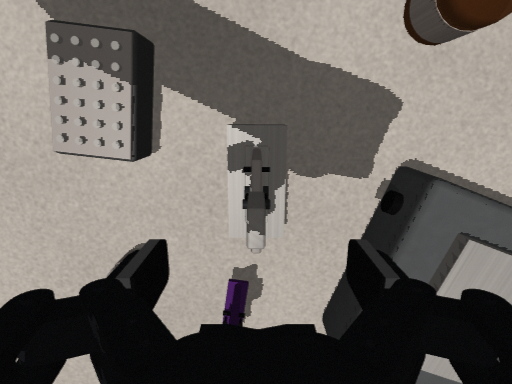

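The tab sits centred between the fingers at about (256,200), square to them, off by (-3,-1.7) mm. I'll correct that, descend, and grip.

```bash
python3 -m pendant '[[0.085,-0.003,-0.0017,0.011,0],[0.085,0,0,0.011,0],[0.085,0,0,0.011,0],[0.085,0,0,0.011,0],[0.085,0,0,0.011,0],[0.085,0,0,0.011,0],[0.085,0,0,0,0]]'
python3 -m pendant '[[0,0,0,0,0],[0,0,0,0,0],[0,0,0,0,0],[0,0,0,0,0],[0,0,0,0,0],[0,0,0,0,0],[0,0,0,0,0],[0,0,0,0,0],[0,0,0,0,0],[0,0,0,0,0]]' 40
```

```text
t: 4.82
eef_pos: [0.6252, -0.32, 0.3012]
tool_rot: [-0.002, 0.647, 0.762, -0.001]
contact_force: [-1.0, 0.7, -1.1]
gripper_width: 0.992
grasp_force: 0.0
t: 5.65
eef_pos: [0.6264, -0.3203, 0.3052]
tool_rot: [0.0, 0.647, 0.762, 0.0]
contact_force: [-0.1, 0.2, 2.7]
gripper_width: 0.133
grasp_force: 42.3
```

Gripped at an 11 mm opening. Now lift and carry towards the rack.

```bash
python3 -m pendant '[[0,0,0,-0.012,0],[0,0,0,-0.02,0],[0,0,0,-0.03,0],[0,0,0,-0.03,0],[0,0,0,-0.03,0],[0,0,0,-0.03,0],[0,0,0,-0.02,0],[0,0,0,-0.013,0],[0,0,0,0,0]]'
python3 -m pendant '[[0,0.02,-0.0025,0,-0.5],[0,0.03,-0.004,0,-0.5],[0,0.035,-0.0045,0,-0.5],[0,0.035,-0.0045,0,0],[0,0.035,-0.0045,0,0],[0,0.035,-0.0045,0,0],[0,0.035,-0.0045,0,0],[0,0.035,-0.0045,0,0],[0,0.035,-0.0045,0,0],[0,0.03,-0.004,0,0],[0,0.027,-0.0035,0,0],[0,0,0,0,0]]'
python3 -m pendant '[[0,0,0,0,0],[0,0,0,0,0],[0,0,0,0,0],[0,0,0,0,0]]'
cat > slot.py <<'E'
from h import *
import sys
np.set_printoptions(precision=4,suppress=True)
o=bot.get_obs();M=bot.camera_model("wrist");im,d=bot.read_camera("wrist");cv2.imwrite(sys.argv[1],im);np.save("pics/d.npy",d)
p=np.array(o["eef_pos"]);T=Rn.from_quat(np.roll(o["tool_rot"],-1)).as_matrix();print(o["t"],p,o["grasp_force"],o["gripper_width"],"yaw",np.degrees(np.arctan2(T[1,0],T[0,0])))
for n,z in(("slot",.098),("knob",.143),("pivot",.085)):
    for r in bot.pinpoint(n,"wrist")[:2]:
        X=onplane("wrist",*r["at"],z,M);print(n,r["at"],round(r["score"],2),X,"tool",(X-p)@T)
K=np.array(M["intrinsics"]);v,u=np.mgrid[0:384,0:512]
P=(np.stack([u,v,np.ones_like(u)],-1)@np.linalg.inv(K).T*d[...,None]-np.array(M["t"]))@np.array(M["R"]);np.save("pics/P.npy",P)
Q=(P-p)@T
for n,(a,b) in{"racktop":(.088,.108)}.items():
    m=(d>0)&(P[...,2]>a)&(P[...,2]<b)&(abs(P[...,0]-.505)<.1)&(abs(P[...,1]-.13)<.2)
    k=cv2.morphologyEx(m.astype(np.uint8),cv2.MORPH_OPEN,np.ones((5,5)))>0
    print(n,k.sum(),np.median(P[k],0),cv2.minAreaRect((P[k][:,:2]*1000).astype(np.float32)))
E
python3 slot.py pics/w3.png
```

```text
t: 6.4
eef_pos: [0.6262, -0.3202, 0.4931]
tool_rot: [0.002, 0.648, 0.762, 0.0]
contact_force: [0.2, -0.5, -3.0]
gripper_width: 0.132
grasp_force: 41.6
t: 7.4
eef_pos: [0.5142, 0.0236, 0.4884]
tool_rot: [-0.002, 0.634, 0.773, -0.0]
contact_force: [0.6, 0.1, -3.4]
gripper_width: 0.132
grasp_force: 41.6
t: 7.73
eef_pos: [0.517, 0.0159, 0.489]
tool_rot: [-0.0, 0.638, 0.77, -0.0]
contact_force: [-0.1, 0.9, -2.7]
gripper_width: 0.129
grasp_force: 41.6
7.7333 [0.517  0.0159 0.489 ] 41.5751177072525 0.1292600375629985 yaw 100.65662130742135
slot [263.4, 83.6] 0.64 [0.504  0.1153 0.098 ] tool [0.1001 0.0061 0.391 ]
slot [152.8, 179.8] 0.38 [ 0.3912 -0.0195  0.098 ] tool [-0.0116 -0.1298  0.3912]
knob [256.4, 202.6] 0.2 [ 0.5199 -0.0116  0.143 ] tool [-0.0275 -0.0019  0.346 ]
pivot [264.0, 89.5] 0.71 [0.506  0.1102 0.085 ] tool [0.0947 0.007  0.404 ]
racktop 14539 [0.5033 0.1196 0.0986] ((510.9300231933594, 81.52699279785156), (135.68368530273438, 235.62998962402344), 10.529495239257812)
```

View pics/w3.png

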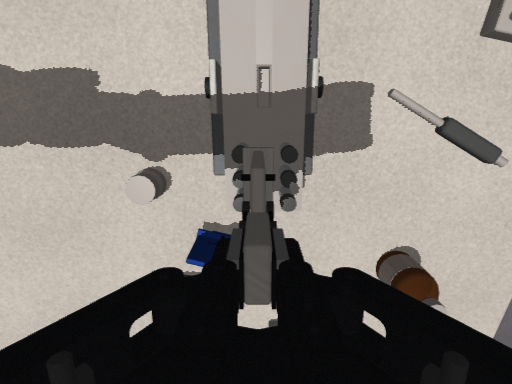

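The slot shows at about (264,86), rows 66-107, columns 257-271. The gauge is held below, the rack is square to the picture, and the tubes are at rows 150-205. Next I refine the slot and the held tab from the depth image.

```bash
cat > fine.py <<'E'
from h import *
np.set_printoptions(precision=4,suppress=True)
P=np.load("pics/P.npy");d=np.load("pics/d.npy");o=bot.get_obs();p=np.array(o["eef_pos"]);T=Rn.from_quat(np.roll(o["tool_rot"],-1)).as_matrix();print(o["t"],p)
Q=(P-p)@T
im=cv2.imread("pics/w3.png")
def show(n,m):
    q=Q[m];print(n,m.sum(),cv2.minAreaRect((q[:,:2]*1000).astype(np.float32)),np.median(q[:,2]))
w=np.zeros(d.shape,bool);w[55:120,245:285]=1
hole=w&(P[...,2]<.093)&(d>0);hole=cv2.morphologyEx(hole.astype(np.uint8),cv2.MORPH_OPEN,np.ones((3,3)))>0
show("slothole",hole)
vv,uu=np.where(hole);r0=[uu.min(),uu.max()+1,vv.min(),vv.max()+1];print(r0,"no depth",(w&(d==0)).sum())
M=bot.camera_model("wrist")
# rim rays on the z=.098 plane
for u,v in((264,r0[2]),(264,r0[3]),(r0[0],86),(r0[1],86)):print("rim",(onplane("wrist",u,v,.098,M)-p)@T)
show("tabtop",(d>0)&(abs(Q[...,2]-.141)<.006)&(abs(Q[...,0])<.03)&(abs(Q[...,1])<.0065))
m=(d>0)&(abs(P[...,2]-.0985)<.005);m[:, :215]=0;m[:,318:]=0;m[0:150]&=1;m[150:]=0
for v in(10,40,120,140):
    s=np.where(m[v])[0];s=s[(abs(Q[v,s,1]-.007)<.049)];print(v,Q[v,s[0]],Q[v,s[-1]])
E
python3 fine.py
```

```text
7.9333 [0.517  0.0168 0.4895]
slothole 439 ((96.73812103271484, 6.827958106994629), (12.002313613891602, 43.27176284790039), 89.91901397705078) 0.414827978051061
[np.int64(259), np.int64(270), np.int64(67), np.int64(107)] no depth 9
rim [0.1177 0.0067 0.3915]
rim [0.0746 0.0069 0.3915]
rim [0.0976 0.0011 0.3915]
rim [0.0976 0.0136 0.3915]
tabtop 2030 ((0.8249664306640625, -0.005452156066894531), (28.923778533935547, 12.981674194335938), 0.005713322199881077) 0.14116072494920967Traceback (most recent call last):
  File "fine.py", line 16, in <module>
    m=(d>0)&(abs(P[...,2]-.0985)<.005);m[:, :215]=0;m[:,318:]=0;m[0:150]&=1;m[150:]=0
                                                                ^^^^^^^^^^^
numpy._core._exceptions._UFuncOutputCastingError: Cannot cast ufunc 'bitwise_and' output from dtype('int64') to dtype('bool') with casting rule 'same_kind'
```

```bash
python3 -m pendant '[[0,0.015,0.0014,0,0],[0,0.02,0.0014,0,0],[0,0.025,0.0014,0,0],[0,0.02,0.0014,0,0],[0,0.0147,0.0014,0,0],[0,0,0,0.02,0],[0,0,0,0.02,0],[0,0,0,0.02,0],[0,0,0,0.015,0],[0,0,0,0,0],[0,0,0,0,0],[0,0,0,0,0]]'
python3 -m pendant '[[0,0,0,0,0],[0,0,0,0,0],[0,0,0,0,0]]'
python3 slot.py pics/w4.png; python3 - <<'E'
from h import *
np.set_printoptions(precision=4,suppress=True)
P=np.load("pics/P.npy");d=np.load("pics/d.npy");im=cv2.imread("pics/w4.png");M=bot.camera_model("wrist")
o=bot.get_obs();p=np.array(o["eef_pos"]);T=Rn.from_quat(np.roll(o["tool_rot"],-1)).as_matrix();Q=(P-p)@T
print(p,"target xy .5064 .1101")
for X in([.0962,.007,0],):pass
im=cv2.resize(im,(768,576));s,dd=bot.read_camera("scene");cv2.imwrite("pics/s4.png",cv2.resize(s[90:230,200:380],None,fx=4,fy=4,interpolation=2))
E
```

```text
t: 8.93
eef_pos: [0.5064, 0.1119, 0.4158]
tool_rot: [0.0, 0.638, 0.77, 0.001]
contact_force: [-0.2, -0.1, -3.1]
gripper_width: 0.133
grasp_force: 41.6
t: 9.18
eef_pos: [0.5062, 0.1118, 0.4155]
tool_rot: [0.001, 0.638, 0.77, 0.001]
contact_force: [0.0, 0.6, -3.9]
gripper_width: 0.138
grasp_force: 41.5
9.1833 [0.5062 0.1118 0.4155] 41.54981553554535 0.13795782526077618 yaw 100.77990959689781
slot [257.1, 179.5] 0.69 [0.5047 0.1161 0.098 ] tool [ 0.0046 -0.001   0.3175]
slot [256.6, 197.3] 0.69 [0.5076 0.0982 0.098 ] tool [-0.0136 -0.0016  0.3175]
knob [253.4, 18.3] 0.61 [0.478  0.2423 0.143 ] tool [ 0.1335 -0.0037  0.2725]
knob [452.0, 199.5] 0.34 [0.6676 0.1393 0.143 ] tool [-0.0031  0.1633  0.2728]
pivot [254.1, 181.1] 0.7 [0.5026 0.1111 0.085 ] tool [ 0.0001 -0.0041  0.3305]
pivot [255.7, 180.2] 0.66 [0.504  0.1124 0.085 ] tool [ 0.001  -0.0025  0.3305]
racktop 20923 [0.4907 0.1752 0.1003] ((505.0065612792969, 112.23533630371094), (135.858642578125, 300.390869140625), 10.920869827270508)
[0.506  0.1117 0.4149] target xy .5064 .1101
```

View pics/w4.png

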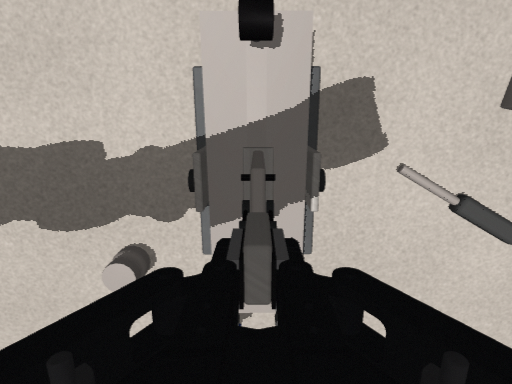

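The gauge hangs over the rack centred on it (rack columns 198-313, gauge at about 257), with the knob at (256,18). I'll start the insertion.

```bash
python3 -m pendant '[[0,-0.0007,-0.0005,0.01,0],[0,0,0,0.008,0],[0,0,0,0.006,0],[0,0,0,0.005,0],[0,0,0,0.005,0],[0,0,0,0.004,0],[0,0,0,0,0],[0,0,0,0,0]]'
python3 -m pendant '[[0,0,0,0.004,0],[0,0,0,0,0],[0,0,0,0,0]]'
```

```text
t: 10.1
eef_pos: [0.5056, 0.111, 0.3765]
tool_rot: [-0.0, 0.637, 0.771, -0.0]
contact_force: [-0.5, -1.4, -2.9]
gripper_width: 0.138
grasp_force: 41.6
t: 10.35
eef_pos: [0.5056, 0.1109, 0.3727]
tool_rot: [-0.0, 0.637, 0.77, -0.0]
contact_force: [-0.5, 0.1, -3.0]
gripper_width: 0.132
grasp_force: 41.6
```

It's inside the slot with no resistance. Going home.

```bash
python3 -m pendant '[[0,0,0,0.003,0],[0,0,0,0.002,0],[0,0,0,0.001,0],[0,0,0,0,0],[0,0,0,0,0]]'
python3 -m pendant '[[0,0,0,0.001,0],[0,0,0,0.001,0],[0,0,0,0,0],[0,0,0,0,0]]'
```

```text
t: 10.77
eef_pos: [0.5058, 0.111, 0.3671]
tool_rot: [0.0, 0.637, 0.77, 0.0]
contact_force: [0.1, -0.2, 2.8]
gripper_width: 0.131
grasp_force: 42.2
t: 11.1
eef_pos: [0.506, 0.1115, 0.367]
tool_rot: [0.001, 0.637, 0.77, 0.0]
contact_force: [-5.6, -1.3, 18.0]
gripper_width: 0.133
grasp_force: 44.8
```

Seated, at 18 N down. I'll relieve the push slightly, open, and rise.

```bash
python3 -m pendant '[[0,0,0,-0.0015,0],[0.085,0,0,0,0],[0.085,0,0,0,0],[0.085,0,0,0,0],[0.085,0,0,0,0],[0.085,0,0,0,0],[0.085,0,0,0,0],[0.085,0,0,-0.005,0],[0.085,0,0,-0.02,0],[0.085,0,0,-0.03,0],[0.085,0,0,-0.02,0],[0.085,0,0,0,0]]'
python3 -m pendant '[[0.085,0,0,0,0],[0.085,0,0,0,0],[0.085,0,0,0,0]]'
python3 slot.py pics/w5.png; python3 - <<'E'
from h import *
np.set_printoptions(precision=4,suppress=True)
P=np.load("pics/P.npy");d=np.load("pics/d.npy")
o=bot.get_obs();p=np.array(o["eef_pos"]);T=Rn.from_quat(np.roll(o["tool_rot"],-1)).as_matrix();Q=(P-p)@T
m=(d>0)&(P[...,2]>.2)&(P[...,2]<.24)&(abs(Q[...,0])<.04)&(abs(Q[...,1])<.03);q=Q[m]
print("tab",m.sum(),cv2.minAreaRect((q[:,:2]*1000).astype(np.float32)),np.median(P[m],0), "top expect .226")
m=(d>0)&(P[...,2]>.135)&(P[...,2]<.165)&(Q[...,0]>.1)&(abs(Q[...,1])<.03);q=Q[m]
if m.sum(): print("knob",m.sum(),q.min(0),q.max(0),np.median(q,0))
s,dd=bot.read_camera("scene");cv2.imwrite("pics/s5f.png",s);np.save("pics/s5.npy",dd);cv2.imwrite("pics/s5.png",cv2.resize(s[90:230,210:360],None,fx=4,fy=4,interpolation=2))
for n in("needle","peg","knob","tab","slot"):
    for r in bot.pinpoint(n,"scene")[:3]:print(n,r["at"],round(r["score"],2))
E
```

```text
t: 12.1
eef_pos: [0.5066, 0.1119, 0.4459]
tool_rot: [0.002, 0.637, 0.771, 0.003]
contact_force: [0.0, 1.1, -0.2]
gripper_width: 0.994
grasp_force: 0.0
t: 12.35
eef_pos: [0.5052, 0.1107, 0.4402]
tool_rot: [-0.001, 0.637, 0.77, -0.001]
contact_force: [-0.7, -0.0, -0.9]
gripper_width: 0.999
grasp_force: 0.0
12.35 [0.5052 0.1107 0.4402] 0.0 0.9989904879363835 yaw 100.79478693356991
slot [259.7, 175.1] 0.55 [0.5055 0.1148 0.098 ] tool [0.004  0.0017 0.3422]
knob [258.6, 27.0] 0.77 [0.4798 0.2423 0.143 ] tool [0.1341 0.0002 0.2972]
pivot [259.2, 176.4] 0.62 [0.5058 0.1107 0.085 ] tool [-0.0001  0.0012  0.3552]
racktop 22275 [0.4989 0.1514 0.0999] ((505.1780700683594, 112.28510284423828), (135.44039916992188, 300.8360290527344), 10.990958213806152)
tab 889 ((-1.594862937927246, 0.1460270881652832), (28.785438537597656, 11.9525785446167), 0.9233855605125427) [0.5051 0.1129 0.2261] top expect .226
knob 1187 [ 0.119  -0.012   0.2781] [0.1441 0.0119 0.2958] [0.1294 0.0001 0.2821]
knob [314.5, 132.2] 0.93
tab [288.5, 141.9] 0.94
tab [223.4, 185.8] 0.86
tab [129.0, 287.4] 0.81
slot [284.6, 158.3] 0.72
```

View pics/s5.png

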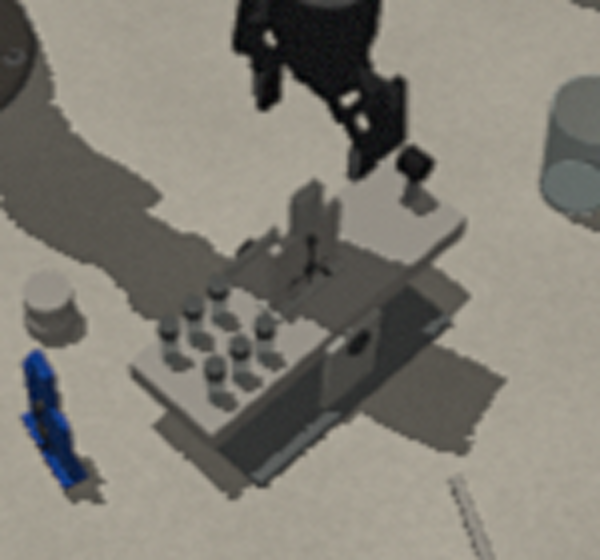

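The gauge stands home (tab top at z 0.226 as expected) and is released. In the crop the tab is at (315,220) and the knob at (415,165). Next I go to the knob.

```bash
python3 -m pendant '[[0.085,0.016,0,0,0],[0.085,0.026,0,0,0],[0.085,0.03,0,0,0],[0.085,0.03,0,0,0],[0.085,0.0196,0,0,0],[0.085,0.01,0,0.01,0],[0.085,0,0,0.03,0],[0.085,0,0,0.03,0],[0.085,0,0,0.03,0],[0.085,0,0,0.025,0],[0.085,0,0,0.017,0],[0.085,0,0,0,0]]'
python3 -m pendant '[[0.085,0,0,0,0],[0.085,0,0,0,0],[0.085,0,0,0,0]]'
python3 - <<'E'
from h import *
o=bot.get_obs();T=Rn.from_quat(np.roll(o["tool_rot"],-1)).as_matrix();p=np.array(o["eef_pos"]);M=bot.camera_model("wrist");im,d=bot.read_camera("wrist");cv2.imwrite("pics/w6.png",im)
K=np.array(M["intrinsics"]);v,u=np.mgrid[0:384,0:512]
P=(np.stack([u,v,np.ones_like(u)],-1)@np.linalg.inv(K).T*d[...,None]-np.array(M["t"]))@np.array(M["R"]);Q=(P-p)@T
m=(d>0)&(P[...,2]>.135)&(P[...,2]<.165)&(abs(Q[...,0])<.03)&(abs(Q[...,1])<.025);q=Q[m];print(p,m.sum(),q.min(0),q.max(0))
E
```

```text
t: 13.85
eef_pos: [0.4799, 0.2392, 0.2957]
tool_rot: [-0.001, 0.637, 0.771, -0.003]
contact_force: [-1.2, -0.4, -0.1]
gripper_width: 0.992
grasp_force: 0.0
t: 14.1
eef_pos: [0.4815, 0.2407, 0.3008]
tool_rot: [0.001, 0.638, 0.77, 0.001]
contact_force: [-0.2, -0.2, 0.2]
gripper_width: 0.995
grasp_force: 0.0
[0.481504   0.24069501 0.30078999] 3262 [-0.00953685 -0.01378254  0.13834089] [0.01339135 0.01030393 0.16067438]
```

```bash
python3 -m pendant '[[0.085,0.001,-0.0017,0,0],[0.085,0,0,0,0],[0,0,0,0,0],[0,0,0,0,0],[0,0,0,0,0],[0,0,0,0,0],[0,0,0,0,0],[0,0,0,0,0],[0,0,0,0,0],[0,0,0,0,0]]' 30
python3 -m pendant '[[0,0.0013,0,0.0034,0],[0,0.0013,0,0.0034,0],[0,0.0013,0,0.0034,0],[0,0.0012,0,0.0034,0],[0,0.001,0,0.0035,0],[0,0.001,0,0.0035,0],[0,0.0009,0,0.0035,0],[0,0.0009,0,0.0034,0],[0,0.0006,0,0.0036,0],[0,0.0006,0,0.0036,0],[0,0.0006,0,0.0035,0],[0,0.0005,0,0.0035,0]]'
python3 -m pendant '[[0,0,0,0,0],[0,0,0,0,0],[0,0,0,0,0],[0,0,0,0,0],[0,0,0,0,0],[0,0,0,0,0],[0,0,0,0,0],[0,0,0,0,0],[0,0,0,0,0],[0,0,0,0,0],[0,0,0,0,0],[0,0,0,0,0]]'
python3 -m pendant '[[0,0,0,0,0],[0,0,0,0,0],[0,0,0,0,0],[0,0,0,0,0],[0,0,0,0,0],[0,0,0,0,0],[0,0,0,0,0],[0,0,0,0,0],[0,0,0,0,0],[0,0,0,0,0],[0,0,0,0,0],[0,0,0,0,0]]'
python3 - <<'E'
from h import *
np.set_printoptions(precision=4,suppress=True)
s,d=bot.read_camera("scene");cv2.imwrite("pics/s7f.png",s);cv2.imwrite("pics/s7.png",cv2.resize(s[110:190,240:340],None,fx=7,fy=7,interpolation=2))
for n in("needle","peg","tab","gauge","slot"):
    for r in bot.pinpoint(n,"scene")[:3]:print(n,r["at"],round(r["score"],2))
M=bot.camera_model("scene");K=np.array(M["intrinsics"]);v,u=np.mgrid[0:384,0:512]
P=(np.stack([u,v,np.ones_like(u)],-1)@np.linalg.inv(K).T*d[...,None]-np.array(M["t"]))@np.array(M["R"])
a=np.radians(11);rx=np.array([np.cos(a),np.sin(a),0]);ry=np.array([-np.sin(a),np.cos(a),0]);Q=P-np.array([.5053,.1123,.085])
x,y,z=Q@rx,Q@ry,Q[...,2]
m=(d>0)&(abs(x)<.042)&(abs(y)<.145)&(abs(y)>.05)&(abs(z+.31*y-.013)<.012);c=np.polyfit(y[m],z[m],1);print("tilt of top",m.sum(),np.arctan(c[0]),c)
# expected picture for the angle pairs
th=-np.arctan(-c[0])
def G(yy,zz):
    zz=zz+.013;return np.array([.5053,.1123,.085])+ry*(yy*np.cos(th)-zz*np.sin(th))+np.array([0,0,1])*(yy*np.sin(th)+zz*np.cos(th))
for ang in(-th,.2,.25,.3,.35):
    print("ang",round(ang,3),proj("scene",G(.056*np.sin(ang),.072-.056*np.cos(ang)),M), "peg near end",proj("scene",G(.061*np.sin(ang),.072-.061*np.cos(ang))+rx*.013,M))
E
```

```text
t: 14.98
eef_pos: [0.4804, 0.2409, 0.2997]
tool_rot: [0.001, 0.638, 0.77, 0.001]
contact_force: [5.0, 0.5, -0.8]
gripper_width: 0.275
grasp_force: 36.6
t: 15.98
eef_pos: [0.478, 0.253, 0.2582]
tool_rot: [0.0, 0.637, 0.771, 0.002]
contact_force: [5.1, 1.7, 4.0]
gripper_width: 0.276
grasp_force: 38.5
t: 16.98
eef_pos: [0.478, 0.253, 0.2582]
tool_rot: [0.0, 0.637, 0.771, 0.002]
contact_force: [5.4, 2.6, 2.8]
gripper_width: 0.275
grasp_force: 38.3
t: 17.98
eef_pos: [0.478, 0.253, 0.2582]
tool_rot: [0.0, 0.637, 0.771, 0.002]
contact_force: [4.3, 2.6, 2.9]
gripper_width: 0.275
grasp_force: 38.3
peg [189.3, 267.8] 0.67
tab [127.9, 287.8] 0.83
tab [219.3, 183.6] 0.78
tab [134.2, 259.9] 0.64
gauge [285.0, 163.6] 0.9
gauge [222.6, 199.4] 0.85
gauge [140.2, 294.5] 0.76
slot [286.9, 161.0] 0.71
tilt of top 786 -0.2680549390381451 [-0.2747  0.0137]
ang 0.268 [289.9592 154.7801] peg near end [292.7346 157.9746]
ang 0.2 [289.1596 155.4039] peg near end [291.8665 158.6587]
ang 0.25 [289.7467 154.9502] peg near end [292.5038 158.1611]
ang 0.3 [290.3358 154.4711] peg near end [293.1436 157.6361]
ang 0.35 [290.9257 153.9676] peg near end [293.7844 157.0851]
```

View pics/s7.png

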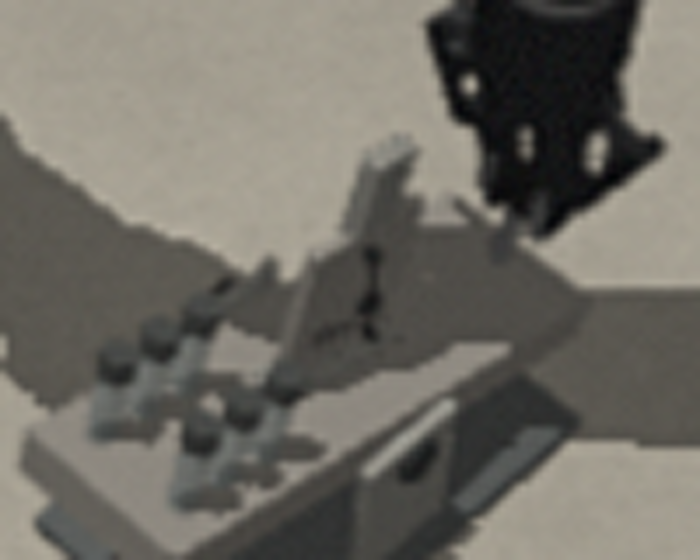

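The rack is tilted and the pointer lies nearly on the peg (crop bob (370,300), peg (370,332)). This view is too coarse for the last few hundredths of a radian, so I refine the index from the earlier close wrist picture with a model overlay.

```bash
python3 - <<'E'
from h import *
np.set_printoptions(precision=2,suppress=True)
im=cv2.imread("pics/w1.png");g=im.max(2)
# wrist camera at w1: rebuild from tool pose
T=np.array([[-.1499,.9887,.0001],[.9887,.1499,-.0002],[-.0002,.0001,-1]]);p=np.array([.5105,-.4029,.3208])
Rc=np.array([[-.0003,1,.0005],[-.9659,-.0001,-.2591],[-.2591,-.0006,.9659]])@T.T;c=p+T@[.0646,-.0008,.0302]
M=dict(intrinsics=np.array(bot.camera_model("wrist")["intrinsics"]),R=Rc,t=-Rc@c)
a=np.radians(9.2);gx=np.array([np.cos(a),np.sin(a),0]);gy=np.array([-np.sin(a),np.cos(a),0]);o=np.array([.6273,-.3183,.036])
G=lambda x,y,z:o+gx*x+gy*y+np.array([0,0,z])
big=cv2.resize(im[60:190,370:512],None,fx=4,fy=4,interpolation=2)
for n,X in dict(pivot=G(-.013,0,.072),tip=G(-.009,0,.016)).items():print(n,proj("w",X,M))
for th in(.16,.22,.28,.34):
    q=[proj("w",G(x,.061*np.sin(th),.072-.061*np.cos(th)),M) for x in(-.013,-.004)];print(th,*q)
    cv2.line(big,*[tuple(int(t) for t in (k-[370,60])*4+2) for k in q],(0,0,255),1)
n,l,st,ce=cv2.connectedComponentsWithStats(((g<38)[60:190,390:512]).astype(np.uint8))
for i in range(1,n):
    if st[i,4]>5:print(st[i,:4]+[390,60,0,0],st[i,4],ce[i]+[390,60])
cv2.imwrite("pics/w1c.png",big)
E
```

```text
pivot [454.49 111.72]
tip [413.34 112.26]
0.16 [406.99  99.34] [418.63  99.21]
0.22 [407.98  94.39] [419.71  94.27]
0.28 [409.12  89.43] [420.94  89.3 ]
0.34 [410.4   84.44] [422.32  84.3 ]
[428  85   8   6] 18 [431.39  87.78]
[408  87  16   7] 101 [415.72  90.  ]
[428  93   4   4] 9 [429.56  94.67]
[424 100   8   4] 18 [427.5 101.5]
[414 105  62  20] 693 [444.48 114.95]
[420 127   9   3] 17 [424.24 128.06]
[422 133   5   4] 11 [423.91 134.64]
[421 138   8   6] 19 [424.74 140.68]
```

View pics/w1c.png

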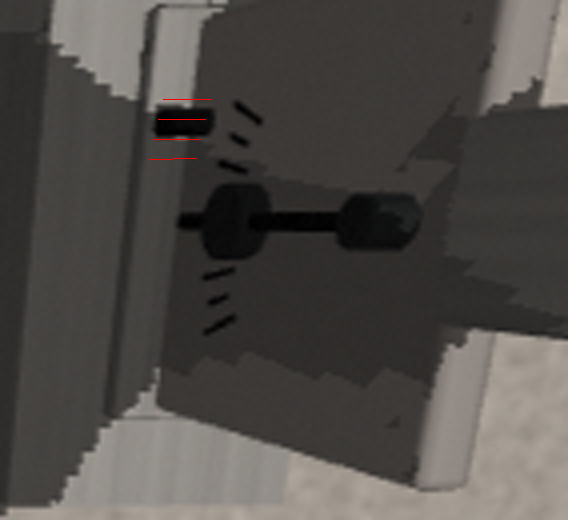

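The bob line is at row 115 and the peg at row 90, which gives index ≈ 0.31. The rack tilt from the knob's travel is about 0.30 (depth fit 0.27). One small nudge down of about 0.015 rad, let it settle, then a final check.

```bash
python3 -m pendant '[[0,0.0002,0,0.001,0],[0,0.0001,0,0.001,0],[0,0,0,0,0],[0,0,0,0,0],[0,0,0,0,0],[0,0,0,0,0],[0,0,0,0,0],[0,0,0,0,0],[0,0,0,0,0],[0,0,0,0,0],[0,0,0,0,0],[0,0,0,0,0]]'
python3 -m pendant '[[0,0,0,0,0],[0,0,0,0,0],[0,0,0,0,0],[0,0,0,0,0],[0,0,0,0,0],[0,0,0,0,0],[0,0,0,0,0],[0,0,0,0,0],[0,0,0,0,0],[0,0,0,0,0],[0,0,0,0,0],[0,0,0,0,0]]'
python3 -m pendant '[[0,0,0,0,0],[0,0,0,0,0],[0,0,0,0,0],[0,0,0,0,0],[0,0,0,0,0],[0,0,0,0,0],[0,0,0,0,0],[0,0,0,0,0],[0,0,0,0,0],[0,0,0,0,0],[0,0,0,0,0],[0,0,0,0,0]]'
python3 - <<'E'
from h import *
s,d=bot.read_camera("scene");cv2.imwrite("pics/s8.png",cv2.resize(s[125:165,270:320],None,fx=14,fy=14,interpolation=0))
from scipy.optimize import brentq
f=lambda th,p0=.2997:.132*np.sin(th)+.058*np.cos(th)-.058-(bot.get_obs()["eef_pos"][2]-p0)
print("tilt",brentq(f,-.45,.2),bot.get_obs()["grasp_force"])
# wide-baseline check of the tilt with tab top seen by the scene depth
M=bot.camera_model("scene");K=np.array(M["intrinsics"]);v,u=np.mgrid[0:384,0:512]
P=(np.stack([u,v,np.ones_like(u)],-1)@np.linalg.inv(K).T*d[...,None]-np.array(M["t"]))@np.array(M["R"])
a=np.radians(11);Q=P-np.array([.5053,.1123,.085]);x=Q@[np.cos(a),np.sin(a),0];y=Q@[-np.sin(a),np.cos(a),0];z=Q[...,2]
# rim side (+x) strip, free of tubes and shadows' effect
m=(d>0)&(x>.036)&(x<.046)&(abs(y)<.15)&(abs(z+.31*y-.0145)<.008)
from scipy.stats import theilslopes
r=theilslopes(z[m],y[m]);print(m.sum(),np.arctan(r[0]),r[1])
E
```

```text
t: 19.28
eef_pos: [0.478, 0.2533, 0.2563]
tool_rot: [0.0, 0.637, 0.771, 0.002]
contact_force: [4.7, 2.3, 3.1]
gripper_width: 0.276
grasp_force: 38.5
t: 20.28
eef_pos: [0.478, 0.2533, 0.2563]
tool_rot: [0.0, 0.637, 0.771, 0.002]
contact_force: [5.4, 2.1, 3.8]
gripper_width: 0.278
grasp_force: 38.5
t: 21.28
eef_pos: [0.478, 0.2533, 0.2563]
tool_rot: [0.0, 0.637, 0.771, 0.002]
contact_force: [5.0, 2.0, 4.2]
gripper_width: 0.276
grasp_force: 38.5
tilt -0.312674868079883 38.50949764251709
181 -0.275535969152421 0.012154626016999143
```

View pics/s8.png

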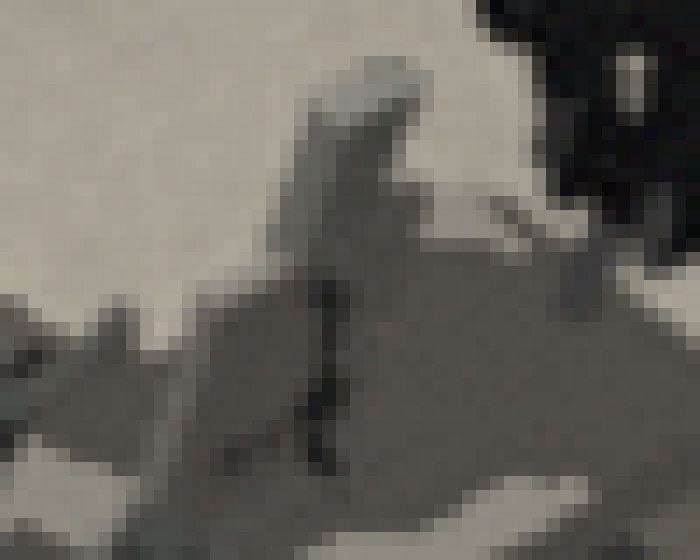

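The pointer and peg are in line: pivot (329,293), bob (322,400), peg (322,462). The depth fit of the tilt (0.275) disagrees slightly with the knob travel (0.313), so I check its bias on the level-rack depth saved earlier.

```bash
python3 - <<'E'
from h import *
from scipy.stats import theilslopes
M=bot.camera_model("scene");K=np.array(M["intrinsics"]);v,u=np.mgrid[0:384,0:512];a=np.radians(11)
for f,s0 in(("pics/s5.npy",0),("live",-.29)):
    d=np.load(f) if s0==0 else bot.read_camera("scene")[1]
    P=(np.stack([u,v,np.ones_like(u)],-1)@np.linalg.inv(K).T*d[...,None]-np.array(M["t"]))@np.array(M["R"])
    Q=P-np.array([.5053,.1123,.085]);x=Q@[np.cos(a),np.sin(a),0];y=Q@[-np.sin(a),np.cos(a),0];z=Q[...,2]
    s,c=np.tan(s0),.013
    for _ in range(6):
        m=(d>0)&(x>-.01)&(x<.044)&(abs(y)<.14)&(abs(y)>.05)&(abs(z-s*y-c)<.006);r=theilslopes(z[m],y[m]);s,c=r[0],r[1]
    print(f,m.sum(),np.arctan(s),c)
E
```

```text
pics/s5.npy 572 0.028942526617890374 0.01116185884967923
live 480 -0.27575622077351764 0.01375534917987278
```

The depth fit reads +0.029 with the rack level. Correcting for that gives a tilt of about 0.305, which matches the knob travel and the index. Handing in.

```bash
python3 -c "
from station import bot
print(bot.hand_in())"
```

```text
the job is handed in; nothing more can be done
None
```

I handed the job in with the gauge home and released in the rack's slot, and the rack held by its knob at about 0.31 rad of tilt. The pointer was in line with the index peg (measured at about 0.31 rad), but the hand-in returned no verdict, so I can't confirm how it was judged.

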